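# Turn a box cover over down the ramp and stack it

## Robot

A 6-joint arm with a two-finger parallel gripper is mounted at the origin on the work surface. World frame = base frame: x ahead of the robot, y to its left, z up, the work surface at z = 0. Lengths are in m, angles in rad, forces in N, time in s.
With the tool pointing down it reaches from about 0.3 to 0.875 m from the base axis. Payload 6.4 kg.
Tool frame: the origin (TCP) lies between the finger pads; the fingertips stand 25 mm ahead of it and the grasp point (between the pads) lies 6 mm ahead of it; z points along the fingers, y is the line along which they close (so a half turn about z gives the same grasp; the last joint's range is limited). The gripper opens to 85 mm and grips with 20 to 120 N. Pads are 22 mm wide; open, the fingers measure 114 mm over their backs; the gripper's body (76 mm by 85 mm) begins 54 mm behind the grasp point. The pads swing forward as they close: fully open they stand 13 mm farther back than shut.
Start: joints at [-1.403, 0.181, 1.607, -0, 1.354, -0.206], TCP at [0.21, -0.535, 0.256] pointing down, gripper open.
Joint ranges: [-2.99, 2.99], [-0.89, 2.07], [0.3, 2.58], [-1.14, 4.28], [0, 2.63], [-3.12, 3.12]. Speed limits (rad/s): [2.57, 2.57, 3.01, 3.14, 3.14, 3.14].

## Interface

Orientations are given as a unit quaternion [w, x, y, z].
In Python, from bench import ctrl gives the robot as it stands.
- The arm moves only by the tool servo_tool, never from a script. Its argument "series" is text: rows parted by semicolons, each of 7 numbers parted by spaces: the gripper command: -1 is fully open, 1 is shut, values between are in proportion, then the shift along the tool's x, y, z in m, then the turn, a rotation vector about the tool's x, y, z in degrees. A call has 1 to 12 rows; each row is the pose to reach, as a shift and turn from the pose commanded when the call began, along the tool's axes at that moment; what a row does not reach only later rows make up. A row lasts 1/12 s, in which the tool goes at most 41.7 mm and 7.16 degrees, less where a joint would pass 70% of its speed; a pose out of reach is approached as far as the arm can. A call with a gripper value outside its range is refused whole. The fingers move at their own pace and stop on an object; the grip force is fixed at half the most. Time passes only in rows, so rows that repeat a pose let the fingers close. It gives the time, the measured TCP pose, the force, the opening and the grip force at its end, in the units of the state.
- ctrl.get_obs(): the state, without advancing time (a new reading comes with each control period).
- ctrl.camera(name): name is "scene" or "top" or "wrist"; returns a dict with "img" (480x640x3 uint8, red, green, blue), "z_map" (480x640 float32, m along the optical axis (not along the pixel's ray), 0 where there is no reading), "fovy" (degrees; the focal length in pixels is half the picture's height over the tangent of half this angle, whatever the lens; pixels are square), "cx", "cy" (the principal point, pixels), "k1" (the pictures are not rectified: a ray, as slopes to the right and down, at radius r is drawn at 1 + k1 r^2 times it, then the intrinsics apply), "extrinsics" (4x4, takes a point from camera to world coordinates); the wrist camera has in their place "T_tool_cam" (4x4, takes a point from camera to tool coordinates, whose origin is the TCP and whose axes are the flange's). Camera axes: x right, y down, z forward; pixel columns grow to the right and rows downward; lengths in m; the calibration is good to about 2 mm. A picture is of the moment at which its call begins: read the wrist's pose just before it.
- ctrl.hand_in(): hands the job in; it is judged then, once.
The state is a dict: "time_s": time; "q": joint angles; "dq": joint speeds; "joint_efforts": joint torques, N m; "eef_pos": TCP position; "eef_rot": TCP orientation; "wrist_force": force on the tool from outside, world axes, zero at the start; "torque": the same for the moment, N m; "opening": opening from 0.0 (shut) to 1.0 (fully open); "grasp_force": force on a finger pad.
Only numpy, scipy, OpenCV 4.12 (cv2) and the standard library are available. Lean on these libraries where they do the work, as an engineer would, in place of code of your own. Each camera call takes 0.05 s, during which the arm holds its last target. There are 200 camera calls.

## Task

The box cover on the marking-out plate lies hollow side up: turn it over without picking it up. Slide it off the lip so that it goes down the ramp and comes to rest leaning there, then tip it over onto the finished cover on the sloping shelf. Leave the two covers stacked hollow side down, square and snug against the foot of the ramp, and leave everything else where it is.

Things in the scene. Friction and masses are not known exactly. Their poses are not given: they have to be found in the camera images.
- plate: Fixed cast-iron marking-out plate on feet, flat top 200 x 260 mm, 92 mm above the bench. Origin on the bench, straight below the middle of the lip (the top edge over which parts leave); x is level and points over the lip towards ramp and shelf, z up; the top covers x -200..0, y -130..130 mm. Its place and heading vary.
- cradle: Fixed blue sheet-steel V under the lip: a ramp 85 mm long, 70 degrees steep, and from its foot a shelf 155 mm long rising away at 20 degrees, square to the ramp. Origin: middle of the inner corner; x up the shelf, z up the ramp (ramp face: x = 0; lip: z 85 mm), y along the corner. Side flanges at y -76 and 76 mm, 24 mm high off the shelf up to x 130 mm; on the ramp 20 mm high up to z 65 mm.
- cover_center (a point): Centre (half-way up) of the cover to turn: cast aluminium, 120 mm (x) by 100 mm (y) and 12 mm thick, about 0.17 kg, one face flat, the other hollow with a rim 3 mm wide and 9 mm high all round and two ribs across. It starts on the marking-out plate hollow side up, roughly in line with the ramp. z points out of the hollow side. Friction (about 0.6) keeps it from sliding by itself on the shelf, but not on the ramp.
- cover: The same cover; origin in the middle of its flat face, 6 mm from its centre.
- done_cover_center (a point): Centre of the finished cover, of the same size and shape, loose, lying on the shelf hollow side down, with one 100 mm edge against the foot of the ramp (centre at x 60, z 6 mm in the cradle's frame). z points out of the hollow side.
- done_cover: The finished cover; origin in the middle of its flat face, 6 mm from its centre.
- square: Bystander: engineer's square, 75 x 50 x 12 mm, lying on the marking-out plate on its +y side.
- file: Bystander: flat file with a red handle, 160 mm long, 20 mm high, lying on the marking-out plate on its -y side.
- junction_box: Bystander: open grey box 122 x 102 x 45 mm on the bench beside the cradle.
- screwdriver: Bystander: screwdriver, 180 mm, on the bench on the other side of the cradle.
- hammer: Bystander: hammer, 260 mm, lying on the bench.
- wrench: Bystander: wrench, 190 mm, lying on the bench.
- spray_can: Bystander: upright can, 60 mm across, 170 mm high.
- screw_jar: Bystander: jar, 64 mm across, 75 mm high.
There are look-alikes about, which are no part of the job. Leave any purple look-alike of the done_cover alone. Leave any green look-alike of the cover alone.

How it is judged:
By the outcome, as a careful person would: the job done as asked, in the order asked, and still so for the second after the job is handed in, with the robot touching nothing.
It also fails if it takes over 43 s, if anything falls off the work surface, if the arm or the gripper's body presses on something with over 40 N, if the wrist force passes 120 N, or if a joint passes its speed limit or range.

## Working session

There is one attempt and no reset: what is moved stays moved. The work goes in short steps, Python scripts to look and compute and a tool call to move; the robot and the scene stay as the last step left them, time stands still between calls to the robot, and variables do not carry over. Pictures are saved under pics/ and viewed, at most 10 in all, crops included, and the job is handed in when it is done.

Besides the shell and the picture viewer there is one more tool, called after "Request:" as a command line: name --argument value ..., lists and objects as JSON in quotes. servo_tool: Moves the arm, as the interface text tells. Its arguments: {"type":"object","properties":{"series":{"type":"string"}},"required":["series"]}

```bash
ls; mkdir -p pics
cat > h.py <<'E'
import numpy as np, cv2
from bench import ctrl
from scipy.spatial.transform import Rotation as R
def cam(n):
    o=ctrl.get_obs(); c=ctrl.camera(n)
    if n=="wrist":
        T=np.eye(4);w,x,y,z=o["eef_rot"];T[:3,:3]=R.from_quat([x,y,z,w]).as_matrix();T[:3,3]=o["eef_pos"];c["extrinsics"]=T@c["T_tool_cam"]
    f=240/np.tan(np.radians(c["fovy"])/2)
    c["K"]=np.array([[f,0,c["cx"]],[0,f,c["cy"]],[0,0,1]]);c["D"]=np.array([c["k1"],0,0,0.])
    return c
def rays(c,uv):
    p=cv2.undistortPoints(np.array(uv,float).reshape(-1,1,2),c["K"],c["D"]).reshape(-1,2)
    return np.c_[p,np.ones(len(p))]
def cloud(c):
    v,u=np.mgrid[:480,:640]
    d=rays(c,np.c_[u.ravel(),v.ravel()])*c["z_map"].reshape(-1,1)
    return (d@c["extrinsics"][:3,:3].T+c["extrinsics"][:3,3]).reshape(480,640,3)
def onplane(c,uv,n,p0):
    d=rays(c,uv)@c["extrinsics"][:3,:3].T;o=c["extrinsics"][:3,3]
    return o+d*(((np.array(p0)-o)@n)/(d@n))[:,None]
def save(n,img): cv2.imwrite("pics/"+n,cv2.cvtColor(img,cv2.COLOR_RGB2BGR))
E
python3 - <<'E'
from h import *
for n in("scene","top"):
    c=cam(n);save(n+"0.png",c["img"]);np.savez(n+"0.npz",P=cloud(c),**c)
    print(n,c["fovy"],c["k1"],c["extrinsics"].round(3).tolist())
print(ctrl.get_obs())
E
```

```text
pics
scene 50.836334518957514 -0.0607151783532619 [[-0.124, 0.83, -0.544, 1.115], [0.992, 0.108, -0.062, 0.079], [0.007, -0.548, -0.837, 0.966], [0.0, 0.0, 0.0, 1.0]]
top 57.39059652057947 0.023242221428109187 [[0.022, -0.993, 0.113, 0.432], [-1.0, -0.022, -0.003, 0.004], [0.005, -0.113, -0.994, 1.101], [0.0, 0.0, 0.0, 1.0]]
{'time_s': 0.1, 'q': array([-1.40329862e+00,  1.81461872e-01,  1.60790248e+00, -1.43432456e-05,
        1.35381224e+00, -2.06306500e-01]), 'dq': array([ 7.23580369e-04, -2.05113088e-03, -6.89992988e-04,  1.29266093e-03,
       -1.05302903e-03, -3.36566130e-06]), 'joint_efforts': array([ 4.14839235e-06, -4.45874548e+01, -3.52239525e+01, -3.55384836e-04,
        4.07830579e-03, -9.71993643e-06]), 'eef_pos': array([ 0.20989748, -0.53482749,  0.25547963]), 'eef_rot': array([-7.91953593e-04,  9.82583991e-01,  1.85817310e-01,  8.36576030e-06]), 'wrist_force': array([-1.38445885, -0.31944998, -0.1190267 ]), 'torque': array([0.02369751, 0.02384349, 0.00604831]), 'grasp_force': 0.0, 'opening': 1.000514597838756}
```

View pics/top0.png

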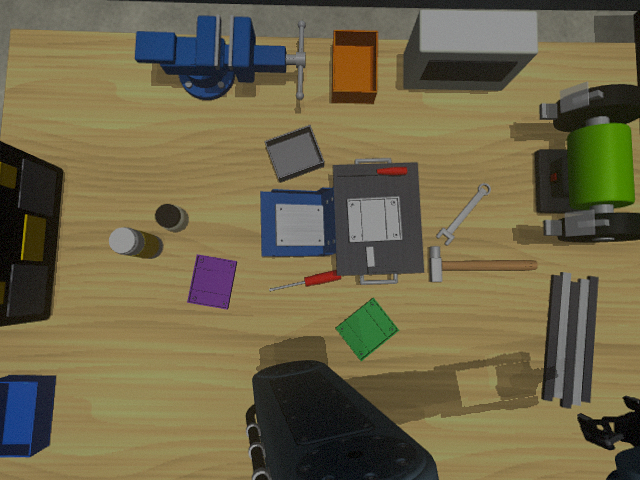

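View pics/scene0.png

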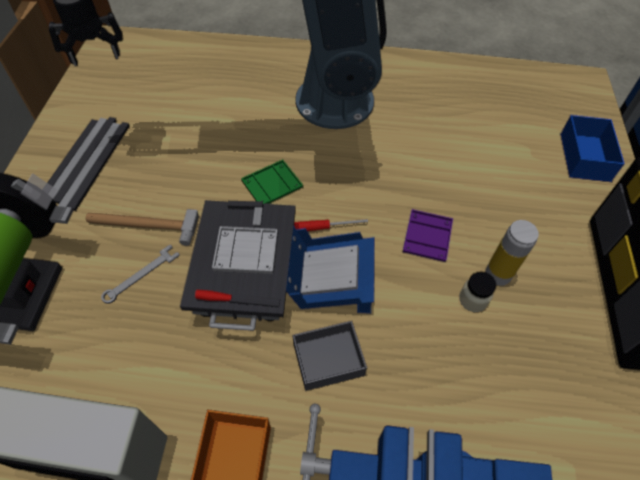

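The cover to turn must be told apart from several look-alikes. In the top view these are the silver cover on the plate (375,220), the silver cover on the shelf (300,225, the finished one), the green look-alike (367,328) and the purple one (212,281). I choose the silver one on the plate at (375,220), then measure it and check it in a close crop.

```bash
cat > m.py <<'E'
from h import *
d=np.load("top0.npz");P=d["P"];img=d["img"];c=dict(d)
hsv=cv2.cvtColor(img,cv2.COLOR_RGB2HSV)
def rect(m,name):
    m=cv2.morphologyEx(m.astype(np.uint8),cv2.MORPH_OPEN,np.ones((3,3)))
    n,l,s,ce=cv2.connectedComponentsWithStats(m);i=1+np.argmax(s[1:,4]);return l==i
v,u=np.mgrid[:480,:640]
roi=(u>325)&(u<435)&(v>150)&(v<290)
m=rect(roi&(abs(P[...,2]-.098)<.014),"plate")
def mar(q):
    r=cv2.minAreaRect((q*1000).astype(np.float32));return r
Q=P[m];print("plate",np.median(Q[:,2]),mar(Q[:,:2]))
S=(hsv[...,1]<40)&(hsv[...,2]>120)
for nm,r in(("cover",(u>340)&(u<410)&(v>190)&(v<248)),("done",(u>268)&(u<330)&(v>198)&(v<252))):
    mm=rect(r&S,nm);q=P[mm];print(nm,mm.sum(),np.median(q,0).round(4),mar(q[:,:2]))
    ct=max(cv2.findContours(mm.astype(np.uint8),0,1)[0],key=cv2.contourArea);b=cv2.minAreaRect(ct);print(b)
    if nm=="cover":
        w=onplane(c,cv2.boxPoints(b),np.array([0,0,1.]),[0,0,.104]);print((w*1000).round(1).tolist(),w.mean(0))
    else:
        A=np.c_[q[:,:2],np.ones(len(q))];k=np.linalg.lstsq(A,q[:,2],rcond=None)[0];n=np.r_[-k[:2],1];n/=np.linalg.norm(n);print("n",n,np.degrees(np.arccos(n[2])))
        w=onplane(c,cv2.boxPoints(b),n,q.mean(0));print((w*1000).round(1).tolist(),(w.mean(0)*1000).round(1))
        print("edges",[np.linalg.norm(w[i]-w[i-1]).round(4) for i in range(4)])
save("crop.png",cv2.resize(img[140:300,240:450],None,fx=3.5,fy=3.5,interpolation=cv2.INTER_CUBIC))
E
python3 m.py
```

```text
plate 0.0935765450738848 ((586.703369140625, -133.69793701171875), (260.73046875, 203.54067993164062), 3.177515745162964)
cover 1404 [ 0.5789 -0.1107  0.0959] ((524.2105102539062, -88.60072326660156), (109.71591186523438, 236.12889099121094), 69.83228302001953)
((366.4640808105469, 220.3176727294922), (40.62797927856445, 36.318153381347656), 86.98721313476562)
[[622.2, -63.5, 104.0], [628.5, -147.2, 104.0], [534.5, -152.6, 104.0], [528.3, -69.8, 104.0]] [ 0.57836938 -0.10826868  0.104     ]
done 1855 [0.5729 0.048  0.0455] ((526.339599609375, 43.95198059082031), (192.3979034423828, 112.1352767944336), 3.284757375717163)
((299.5, 224.0), (40.0, 47.0), 90.0)
n [ 0.36376112 -0.24190984  0.89953181] 25.903406313172365
[[622.4, 106.4, 43.1], [631.3, -8.8, 8.5], [526.1, -10.3, 50.6], [520.9, 99.5, 82.2]] [575.2  46.7  46.1]
edges [np.float64(0.109), np.float64(0.1207), np.float64(0.1133), np.float64(0.1145)]
```

View pics/crop.png

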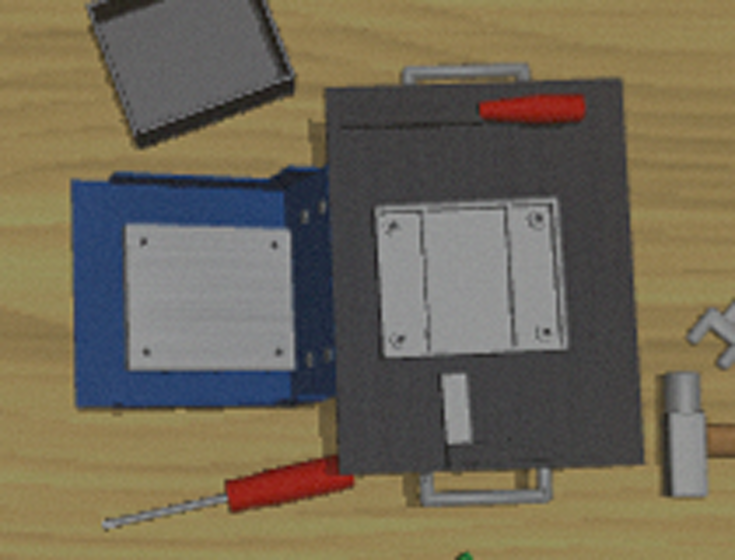

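The crop confirms the choice: the silver, ribbed, hollow-up cover has corners at about (375,207), (556,198), (567,349) and (385,357), and the plain finished cover is to its left. Next I compute poses from the corners.

```bash
cat > m2.py <<'E'
from h import *
c=dict(np.load("top0.npz"));Z=np.array([0,0,1.])
f=lambda L,n,p:onplane(c,[(240+(x+.5)/3.5-.5,140+(y+.5)/3.5-.5) for x,y in L],n,p)
pl=f([(327,88),(622,79),(643,463),(341,473)],Z,[0,0,.092])
cv=f([(375,207),(556,198),(567,349),(385,357)],Z,[0,0,.104])
for nm,w in(("plate",pl),("cover",cv)):
    print(nm,(w[:,:2]*1000).round(1).tolist(),[round(1000*np.linalg.norm(w[i]-w[i-1]),1) for i in range(4)])
    x=(w[0]+w[3]-w[1]-w[2]);print("yaw",np.degrees(np.arctan2(x[1],x[0])),w.mean(0))
x=(pl[0]+pl[3]-pl[1]-pl[2])[:2];y=(pl[3]-pl[0]+pl[2]-pl[1])[:2]
a=np.arctan2(x[1],x[0]);b=np.arctan2(y[1],y[0])-np.pi/2;yaw=(a+b)/2;print("plate yaws",np.degrees([a,b]))
ex=np.array([np.cos(yaw),np.sin(yaw),0]);ey=np.array([-ex[1],ex[0],0])
o=pl.mean(0)*[1,1,0]+.1*ex
print("plate origin",o)
t=np.radians(20);cx=np.cos(t)*ex+np.sin(t)*Z;cz=-np.sin(t)*ex+np.cos(t)*Z
co=o+.092*Z-.085*cz
print("cradle origin",co)
toP=lambda w:((w-o)@np.c_[ex,ey,Z]*1000).round(1)
toC=lambda w:((w-co)@np.c_[cx,ey,cz]*1000).round(1)
print("cover in plate",toP(cv).tolist(),toP(cv).mean(0))
dn=f([(126,227),(291,228),(295,368),(130,370)],cz,co+.012*cz)
print("done in cradle",toC(dn).tolist(),toC(dn).mean(0))
fr=f([(341,127),(480,124),(585,98),(585,120)],Z,[0,0,.1]);print("file",toP(fr).tolist())
sq=f([(441,374),(466,374),(472,444),(445,444)],Z,[0,0,.104]);print("square",toP(sq).tolist())
np.savez("frames.npz",o=o,yaw=yaw,co=co,cx=cx,cy=ey,cz=cz,ex=ex)
E
python3 m2.py
```

```text
plate [[710.2, -29.7], [720.8, -228.2], [463.3, -241.0], [452.4, -43.5]] [np.float64(258.2), np.float64(198.8), np.float64(257.8), np.float64(197.9)]
yaw 93.11462720010276 [ 0.58669688 -0.13558716  0.092     ]
cover [[627.3, -62.4], [636.0, -181.7], [536.0, -189.0], [528.1, -70.3]] [np.float64(99.5), np.float64(119.7), np.float64(100.3), np.float64(119.0)]
yaw 93.9845221049908 [ 0.58184706 -0.12586451  0.104     ]
plate yaws [  93.1146272  -267.03676247]
plate origin [ 0.59199833 -0.23544653  0.        ]
cradle origin [ 0.59353955 -0.26447736  0.01212613]
cover in plate [[-171.0, 44.4, 104.0], [-51.3, 46.8, 104.0], [-49.3, -53.5, 104.0], [-168.3, -55.1, 104.0]] [-109.975   -4.35   104.   ]
done in cradle [[-404.0, 76.2, 12.0], [-264.2, 62.8, 12.0], [-264.7, -45.6, 12.0], [-403.1, -39.1, 12.0]] [-334.      13.575   12.   ]
file [[-191.2, 99.9, 100.0], [-98.6, 99.2, 100.0], [-27.8, 114.7, 100.0], [-28.5, 99.7, 100.0]]
square [[-132.2, -67.3, 104.0], [-115.9, -67.8, 104.0], [-114.1, -113.4, 104.0], [-131.6, -112.8, 104.0]]
```

```bash
sed -i 's/;yaw=(a+b)\/2/;b+=2*np.pi*round((a-b)\/2\/np.pi);yaw=(a+b)\/2/' m2.py; python3 m2.py
```

```text
plate [[710.2, -29.7], [720.8, -228.2], [463.3, -241.0], [452.4, -43.5]] [np.float64(258.2), np.float64(198.8), np.float64(257.8), np.float64(197.9)]
yaw 93.11462720010276 [ 0.58669688 -0.13558716  0.092     ]
cover [[627.3, -62.4], [636.0, -181.7], [536.0, -189.0], [528.1, -70.3]] [np.float64(99.5), np.float64(119.7), np.float64(100.3), np.float64(119.0)]
yaw 93.9845221049908 [ 0.58184706 -0.12586451  0.104     ]
plate yaws [93.1146272  92.96323753]
plate origin [ 0.58139543 -0.03572779  0.        ]
cradle origin [ 0.5798542  -0.00669696  0.01212613]
cover in plate [[-29.0, -44.4, 104.0], [-148.7, -46.8, 104.0], [-150.7, 53.5, 104.0], [-31.7, 55.1, 104.0]] [-90.025   4.35  104.   ]
done in cradle [[121.1, -43.2, 12.0], [0.2, -46.5, 12.0], [0.6, 53.5, 12.0], [120.4, 54.9, 12.0]] [60.575  4.675 12.   ]
file [[-8.8, -99.9, 100.0], [-101.4, -99.2, 100.0], [-172.2, -114.7, 100.0], [-171.5, -99.7, 100.0]]
square [[-67.8, 67.3, 104.0], [-84.1, 67.8, 104.0], [-85.9, 113.4, 104.0], [-68.4, 112.8, 104.0]]
```

```bash
cat >> h.py <<'E'
def go(px,py,pz,tilt=0,cradle=False):
    """target TCP in plate (or cradle) coords mm; tool y along -+plate y, tilt deg about plate y; prints shift+rotvec in tool axes"""
    F=np.load("frames.npz");Z=np.array([0,0,1.]);ey=F["cy"]
    p=(F["co"]+np.array([px,py,pz])/1000@np.array([F["cx"],ey,F["cz"]])) if cradle else F["o"]+np.array([px,py,pz])/1000@np.array([F["ex"],ey,Z])
    Rt=R.from_rotvec(-np.radians(tilt)*ey).as_matrix()@np.c_[F["ex"],-ey,-Z]  # tilt>0: tool z -> cradle -z at 20
    o=ctrl.get_obs();w,x,y,z=o["eef_rot"];R0=R.from_quat([x,y,z,w]).as_matrix()
    s=R0.T@(p-o["eef_pos"]);r=R.from_matrix(R0.T@Rt).as_rotvec(degrees=True)
    print("target",p.round(4),"shift",s.round(4),"rot",r.round(2))
def where():
    F=np.load("frames.npz");o=ctrl.get_obs();p=o["eef_pos"]
    print("t",round(o["time_s"],2),"plate",((p-F["o"])@np.c_[F["ex"],F["cy"],[0,0,1]]*1000).round(1),"cradle",((p-F["co"])@np.c_[F["cx"],F["cy"],F["cz"]]*1000).round(1),"F",o["wrist_force"].round(1),"open",o["opening"].round(2))
E
python3 -c "
from h import *
go(-172,4.5,200);where()"
```

```text
target [ 0.586  -0.2077  0.2   ] shift [ 0.4696 -0.1671  0.0559] rot [-7.000e-02 -7.000e-02 -7.162e+01]Traceback (most recent call last):
  File "<string>", line 3, in <module>
    go(-172,4.5,200);where()
                     ~~~~~^^
  File "h.py", line 32, in where
    print("t",round(o["time_s"],2),"plate",((p-F["o"])@np.c_[F["ex"],F["cy"],[0,0,1]]*1000).round(1),"cradle",((p-F["co"])@np.c_[F["cx"],F["cy"],F["cz"]]*1000).round(1),"F",o["wrist_force"].round(1),"open",o["opening"].round(2))
                                                                                                                                                                                                              ^^^^^^^^^^^^^^^^^^
AttributeError: 'float' object has no attribute 'round'
```

Request:
servo_tool --series "-0.4 0.470 -0.167 0.056 0 0 -71.6; -0.4 0.470 -0.167 0.056 0 0 -71.6; -0.4 0.470 -0.167 0.056 0 0 -71.6; -0.4 0.470 -0.167 0.056 0 0 -71.6; -0.4 0.470 -0.167 0.056 0 0 -71.6; -0.4 0.470 -0.167 0.056 0 0 -71.6; -0.4 0.470 -0.167 0.056 0 0 -71.6; -0.4 0.470 -0.167 0.056 0 0 -71.6; -0.4 0.470 -0.167 0.056 0 0 -71.6; -0.4 0.470 -0.167 0.056 0 0 -71.6; -0.4 0.470 -0.167 0.056 0 0 -71.6; -0.4 0.470 -0.167 0.056 0 0 -71.6"

```text
time_s: 1.1
eef_pos: [0.5862, -0.2076, 0.1998]
eef_rot: [-0.0, 0.688, 0.726, -0.0]
wrist_force: [0.4, -1.1, -0.5]
opening: 0.702
grasp_force: 0.0
```

```bash
sed -i 's/o\["opening"\].round(2)/round(float(o["opening"]),2)/' h.py; python3 -c "
from h import *
where();go(-172,4.5,200);go(-172,4.5,120)"
```

```text
t 1.1 plate [-171.9    4.3  199.8] cradle [-124.6    4.3  245.1] F [ 0.4 -1.1 -0.5] open 0.7
target [ 0.586  -0.2077  0.2   ] shift [-0.0001 -0.0002 -0.0002] rot [-0.04 -0.02  0.02]
target [ 0.586  -0.2077  0.12  ] shift [-0.0001 -0.0001  0.0798] rot [-0.04 -0.02  0.02]
```

Request:
servo_tool --series "-0.4 0 0 0.03 0 0 0; -0.4 0 0 0.06 0 0 0; -0.4 0 0 0.07 0 0 0; -0.4 0 0 0.075 0 0 0; -0.4 0 0 0.078 0 0 0; -0.4 0 0 0.080 0 0 0; -0.4 0 0 0.080 0 0 0"

```text
time_s: 1.68
eef_pos: [0.5856, -0.2105, 0.1218]
eef_rot: [0.001, 0.689, 0.725, 0.0]
wrist_force: [0.2, -0.2, 0.1]
opening: 0.699
grasp_force: 0.0
```

```bash
python3 -c "
from h import *
where();c=cam('scene');save('s1.png',cv2.resize(c['img'][180:330,160:400],None,fx=3.3,fy=3.3,interpolation=2))
w=cam('wrist');save('w1.png',w['img'])"
```

```text
t 1.68 plate [-174.7    5.1  121.8] cradle [-154.     5.1  172.8] F [ 0.2 -0.2  0.1] open 0.7
```

View pics/w1.png

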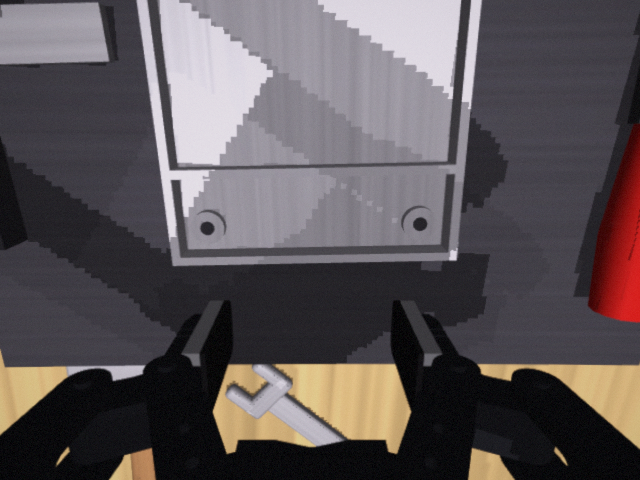

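The wrist view shows both fingertips, around (215,310) and (405,310), standing behind the cover's rear edge (row 260) and within its width (175..455). I can now push along tool x.

Request:
servo_tool --series "-0.4 0.004 0 0.002 0 0 0; -0.4 0.012 0 0.002 0 0 0; -0.4 0.020 0 0.002 0 0 0; -0.4 0.028 0 0.002 0 0 0; -0.4 0.036 0 0.002 0 0 0; -0.4 0.044 0 0.002 0 0 0; -0.4 0.052 0 0.002 0 0 0; -0.4 0.060 0 0.002 0 0 0; -0.4 0.068 0 0.002 0 0 0; -0.4 0.076 0 0.002 0 0 0; -0.4 0.084 0 0.002 0 0 0; -0.4 0.084 0 0.002 0 0 0"

```text
time_s: 2.78
eef_pos: [0.5803, -0.1236, 0.1182]
eef_rot: [-0.001, 0.688, 0.726, 0.0]
wrist_force: [-0.9, 1.1, -0.5]
opening: 0.701
grasp_force: 0.0
```

```bash
python3 -c "
from h import *
where();c=cam('scene');save('s2.png',cv2.resize(c['img'][180:330,160:400],None,fx=3.3,fy=3.3,interpolation=2))
"
```

```text
t 2.78 plate [-87.7   5.7 118.2] cradle [-73.4   5.7 139.7] F [-0.9  1.1 -0.5] open 0.7
```

View pics/s2.png

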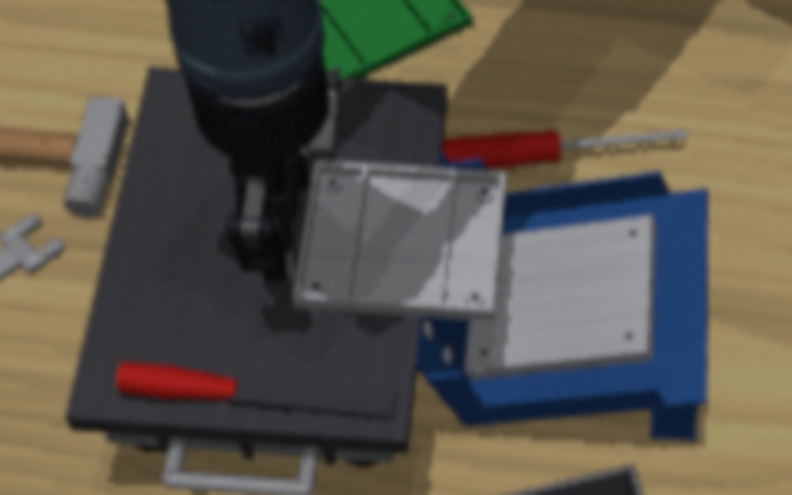

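The cover is square to the fingers, with its rear near x=305 and its front at x=505, overhanging the lip at about x=440. I'll push on slowly past the balance point.

Request:
servo_tool --series "-0.4 0.005 0 0 0 0 0; -0.4 0.010 0 0 0 0 0; -0.4 0.013 0 0 0 0 0; -0.4 0.016 0 0 0 0 0; -0.4 0.019 0 0 0 0 0; -0.4 0.022 0 0 0 0 0; -0.4 0.025 0 0 0 0 0; -0.4 0.028 0 0 0 0 0; -0.4 0.028 0 0 0 0 0; -0.4 0.028 0 0 0 0 0; -0.4 0.028 0 0 0 0 0; -0.4 0.028 0 0 0 0 0"

```text
time_s: 3.83
eef_pos: [0.5791, -0.0976, 0.1184]
eef_rot: [-0.0, 0.688, 0.725, -0.0]
wrist_force: [1.2, 0.2, -0.3]
opening: 0.699
grasp_force: 0.0
```

```bash
python3 -c "
from h import *
where();c=cam('scene');save('s3.png',cv2.resize(c['img'][180:330,160:400],None,fx=3.3,fy=3.3,interpolation=2))
"
```

```text
t 3.83 plate [-61.6   5.5 118.4] cradle [-48.9   5.5 130.9] F [ 1.2  0.2 -0.3] open 0.7
```

View pics/s3.png

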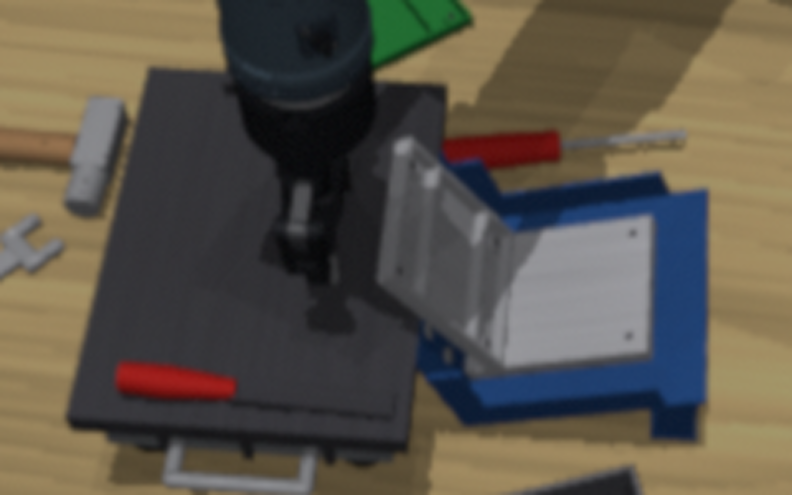

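The cover leans with its top edge from (405,140) to (385,280) and its foot on the finished cover around (505,370). I'll measure the lean before tipping it.

```bash
cat > lean.py <<'E'
from h import *
F=np.load("frames.npz");M=np.c_[F["ex"],F["cy"],[0,0,1]]
c=cam("scene");P=cloud(c);hsv=cv2.cvtColor(c["img"],cv2.COLOR_RGB2HSV)
C=((P-F["co"])@np.c_[F["cx"],F["cy"],F["cz"]])*1000
m=(hsv[...,1]<60)&(hsv[...,2]>60);m[:, :250]=0;m[:,400:]=0;m[:200]=0;m[310:]=0
for lo in range(0,150,12):
    s=m&(C[...,2]>lo)&(C[...,2]<lo+12)&(abs(C[...,1])<80)&(C[...,0]>-40)&(C[...,0]<140)
    if s.sum()>15: print(lo,s.sum(),"x",np.percentile(C[s][:,0],[5,50,95]).round(),"y",np.percentile(C[s][:,1],[2,98]).round())
where()
E
python3 lean.py
```

```text
0 948 x [ 28.  76. 121.] y [-45.  56.]
12 1215 x [ 19.  64. 118.] y [-45.  54.]
24 108 x [16. 18. 25.] y [-46.  54.]
36 197 x [11. 17. 23.] y [-46.  53.]
48 193 x [ 8. 11. 21.] y [-46.  54.]
60 165 x [ 6.  8. 17.] y [-46.  54.]
72 179 x [ 3.  6. 14.] y [-49.  53.]
84 96 x [-28.   4.  13.] y [-72.  78.]
96 297 x [-2.  4. 10.] y [-46.  54.]
108 124 x [-3. -1.  6.] y [-46.  53.]
120 221 x [-8. -3.  4.] y [-46.  53.]
132 54 x [-3.  1.  4.] y [-41.  51.]
t 3.93 plate [-61.7   5.5 118.4] cradle [-49.    5.5 131. ] F [1.  0.4 0.6] open 0.7
```

The cover leans against the lip with its top at cradle z≈132 and its foot at x≈15, centred at y≈4 over the finished cover. I'll raise the tips and tip it over.

Request:
servo_tool --series "-0.4 0 0 -0.015 0 0 0; -0.4 0 0 -0.026 0 0 0; -0.4 0.015 0.001 -0.026 0 0 0; -0.4 0.025 0.001 -0.026 0 0 0; -0.4 0.032 0.001 -0.026 0 0 0; -0.4 0.039 0.001 -0.026 0 0 0; -0.4 0.046 0.001 -0.026 0 0 0; -0.4 0.053 0.001 -0.026 0 0 0; -0.4 0.060 0.001 -0.026 0 0 0; -0.4 0.066 0.001 -0.026 0 0 0; -0.4 0.072 0.001 -0.026 0 0 0; -0.4 0.072 0.001 -0.026 0 0 0"

```text
time_s: 4.93
eef_pos: [0.5762, -0.0244, 0.1444]
eef_rot: [-0.0, 0.688, 0.726, 0.0]
wrist_force: [0.3, -0.3, -0.9]
opening: 0.701
grasp_force: 0.1
```

```bash
python3 lean.py
```

```text
0 959 x [ 26.  74. 120.] y [-46.  56.]
12 1095 x [ 25.  69. 117.] y [-44.  53.]
24 22 x [23. 28. 44.] y [-47.  79.]
36 169 x [26. 32. 36.] y [-46.  52.]
48 57 x [27. 30. 37.] y [-47.  54.]
60 38 x [ 0. 35. 40.] y [-77.  54.]
72 35 x [ 2. 38. 43.] y [-51.  54.]
84 23 x [-14.  39.  45.] y [-63.  51.]
96 142 x [39. 45. 48.] y [-46.  52.]
108 28 x [35. 46. 50.] y [-46.  51.]
120 202 x [43. 49. 53.] y [-46.  48.]
132 38 x [43. 47. 51.] y [-43.  41.]
t 4.98 plate [ 10.9   4.5 144.4] cradle [ 28.2   4.5 130.5] F [-0.1 -0.5 -0. ] open 0.7
```

Request:
servo_tool --series "-0.4 0.005 0 0 0 0 0; -0.4 0.010 0 0 0 0 0; -0.4 0.014 0 0 0 0 0; -0.4 0.018 0 0 0 0 0; -0.4 0.022 0 0 0 0 0; -0.4 0.026 0 0 0 0 0; -0.4 0.030 0 0 0 0 0; -0.4 0.034 0 0 0 0 0; -0.4 0.034 0 0 0 0 0; -0.4 0.034 0 0 0 0 0; -0.4 0.034 0 0 0 0 0; -0.4 0.034 0 0 0 0 0"

```text
time_s: 5.98
eef_pos: [0.5746, 0.0081, 0.1445]
eef_rot: [0.0, 0.688, 0.725, -0.0]
wrist_force: [0.3, 1.0, -0.2]
opening: 0.697
grasp_force: 0.0
```

```bash
python3 lean.py; python3 -c "
from h import *
c=cam('scene');save('s4.png',cv2.resize(c['img'][180:330,160:400],None,fx=3.3,fy=3.3,interpolation=2))
"
```

```text
0 164 x [  1.  43. 112.] y [-78.  71.]
12 1175 x [ 14.  75. 130.] y [-46.  52.]
24 1159 x [ 22.  80. 128.] y [-45.  52.]
36 17 x [1. 2. 3.] y [-69.  55.]
t 6.03 plate [ 44.1   4.4 144.5] cradle [ 59.4   4.4 119.2] F [-0.4  0.6 -0. ] open 0.7
```

View pics/s4.png

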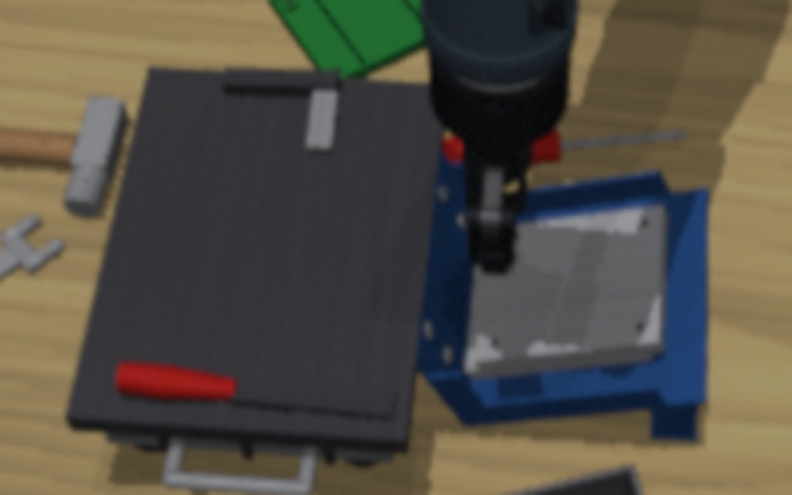

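The cover is turned over, flat side up, and spans about x 12..132 on the finished one. Next I go round its far edge with the tool tilted 20° and push it home.

```bash
python3 -c "
from h import *
go(151,4,95,20,True);go(151,4,28,20,True);c=cam('top');P=cloud(c);F=np.load('frames.npz');C=((P-F['co'])@np.c_[F['cx'],F['cy'],F['cz']])*1000
"
```

```text
target [0.5701 0.1023 0.153 ] shift [ 0.0943  0.0004 -0.0085] rot [ 1.e-02  2.e+01 -4.e-02]
target [0.5688 0.1252 0.0901] shift [0.1173 0.0003 0.0544] rot [ 1.e-02  2.e+01 -4.e-02]
```

Request:
servo_tool --series "-0.4 0.030 0 -0.010 0 7 0; -0.4 0.060 0 -0.010 0 14 0; -0.4 0.094 0 -0.0085 0 20 0; -0.4 0.094 0 -0.0085 0 20 0; -0.4 0.094 0 -0.0085 0 20 0; -0.4 0.104 0 0.018 0 20 0; -0.4 0.112 0 0.039 0 20 0; -0.4 0.115 0 0.048 0 20 0; -0.4 0.117 0 0.0525 0 20 0; -0.4 0.1173 0 0.0535 0 20 0; -0.4 0.1173 0 0.0535 0 20 0"

```text
time_s: 7.05
eef_pos: [0.569, 0.1251, 0.0916]
eef_rot: [-0.125, 0.678, 0.715, 0.12]
wrist_force: [0.1, -0.1, -0.3]
opening: 0.7
grasp_force: 0.0
```

```bash
python3 -c "
from h import *
where();go(151,4,28,20,True)
w=cam('wrist');save('w5.png',w['img'])"
```

```text
t 7.05 plate [161.2   3.8  91.6] cradle [151.4   3.8  29.5] F [ 0.1 -0.1 -0.3] open 0.7
target [0.5688 0.1252 0.0901] shift [-0.0004 -0.0002  0.0015] rot [0.05 0.04 0.  ]
```

View pics/w5.png

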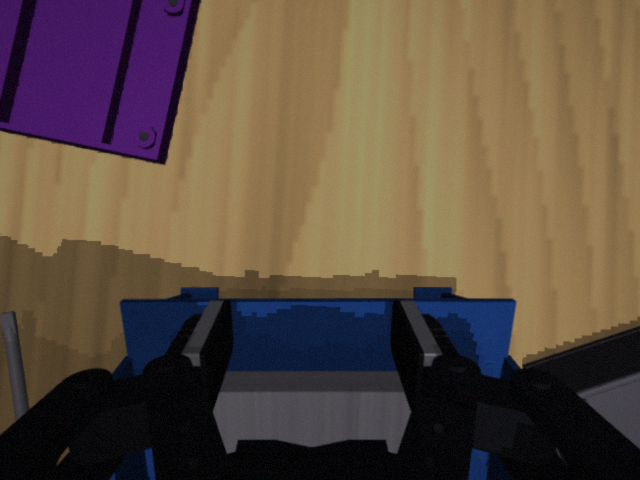

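The fingers stand clear beyond the covers' far edge (row 370), inside the flanges. I push down the shelf.

Request:
servo_tool --series "-0.4 -0.003 0 0 0 0 0; -0.4 -0.006 0 0 0 0 0; -0.4 -0.009 0 0 0 0 0; -0.4 -0.011 0 0 0 0 0; -0.4 -0.013 0 0 0 0 0; -0.4 -0.015 0 0 0 0 0; -0.4 -0.016 0 0 0 0 0; -0.4 -0.017 0 0 0 0 0; -0.4 -0.018 0 0 0 0 0; -0.4 -0.019 0 0 0 0 0; -0.4 -0.019 0 0 0 0 0"

```text
time_s: 8.02
eef_pos: [0.5693, 0.1075, 0.0844]
eef_rot: [-0.126, 0.678, 0.714, 0.119]
wrist_force: [-0.1, -0.8, 0.3]
opening: 0.697
grasp_force: 0.0
```

```bash
cat > chk.py <<'E'
from h import *
where()
F=np.load("frames.npz")
for n in("scene","top"):
    c=cam(n);P=cloud(c);C=((P-F["co"])@np.c_[F["cx"],F["cy"],F["cz"]])*1000
    hsv=cv2.cvtColor(c["img"],cv2.COLOR_RGB2HSV);S=(hsv[...,1]<60)&(hsv[...,2]>60)
    s=S&(abs(C[...,2]-23)<5)&(abs(C[...,1])<70)&(C[...,0]>-15)&(C[...,0]<145)
    s=cv2.morphologyEx(s.astype(np.uint8),2,np.ones((3,3)))
    ct=max(cv2.findContours(s,0,1)[0],key=cv2.contourArea)[:,0]
    q=(onplane(c,ct,F["cz"],F["co"]+.024*F["cz"])-F["co"])@np.c_[F["cx"],F["cy"],F["cz"]]*1000
    print(n,"x",np.percentile(q[:,0],[0,5,95,100]).round(1),"y",np.percentile(q[:,1],[0,5,95,100]).round(1),cv2.minAreaRect(q[:,:2].astype(np.float32)))
E
python3 chk.py
```

```text
t 8.02 plate [143.6   4.5  84.4] cradle [132.4   4.5  28.7] F [-0.1 -0.8  0.3] open 0.7
scene x [  0.3   1.2 117.1 123.6] y [-49.  -47.8  54.2  55.2] ((61.48527908325195, 3.4594459533691406), (122.99864196777344, 104.29777526855469), 0.7328400611877441)
top x [  9.2  12.2  98.3 101. ] y [ 8.8 11.4 52.8 52.8] ((55.10281753540039, 30.802486419677734), (91.7570571899414, 43.88665008544922), 0.0810261145234108)
```

Request:
servo_tool --series "-0.4 -0.0005 0 0 0 0 0; -0.4 -0.001 0 0 0 0 0; -0.4 -0.0015 0 0 0 0 0; -0.4 -0.002 0 0 0 0 0; -0.4 -0.0025 0 0 0 0 0; -0.4 -0.0025 0 0 0 0 0"

```text
time_s: 8.62
eef_pos: [0.5693, 0.1063, 0.084]
eef_rot: [-0.127, 0.678, 0.714, 0.12]
wrist_force: [-1.0, 5.0, 3.4]
opening: 0.696
grasp_force: 3.0
```

```bash
python3 chk.py
```

```text
t 8.62 plate [142.4   4.5  84. ] cradle [131.1   4.5  28.8] F [-1.   5.   3.4] open 0.7
scene x [ -0.5   0.2 114.9 121.6] y [-49.2 -47.9  54.3  55.2] ((60.390254974365234, 2.9959983825683594), (121.64212799072266, 104.7722396850586), 0.38908520340919495)
top x [ 6.4  8.  95.9 98.5] y [ 8.8 11.3 52.8 52.8] ((52.48015213012695, 30.780153274536133), (92.0962142944336, 43.9239501953125), 0.0811457484960556)
```

Contact force is 6 N at x = 131 = 120 + 11, so both covers are home. I retreat along the shelf, then up, clear of everything.

Request:
servo_tool --series "-0.4 -0.001 0 0 0 0 0; -0.4 -0.001 0 0 0 0 0; -0.4 0.004 0 0 0 0 0; -0.4 0.014 0 0 0 0 0; -0.4 0.018 0 -0.005 0 0 0; -0.4 0.018 0 -0.040 0 0 0; -0.4 0.018 0 -0.080 0 0 0; -0.4 0.038 0 -0.120 0 0 0; -0.4 0.078 0 -0.130 0 0 0; -0.4 0.118 0 -0.130 0 0 0; -0.4 0.118 0 -0.130 0 0 0; -0.4 0.118 0 -0.130 0 0 0"

```text
time_s: 9.72
eef_pos: [0.5661, 0.1732, 0.248]
eef_rot: [-0.125, 0.676, 0.716, 0.12]
wrist_force: [0.3, -1.2, -1.1]
opening: 0.703
grasp_force: 0.0
```

```bash
python3 chk.py; python3 -c "
from h import *
a=cam('top');b=cam('scene');f=lambda i,r:cv2.resize(i,r,interpolation=2)
save('fin.png',np.vstack([f(a['img'][140:300,230:450],(790,300)),f(b['img'][180:330,160:400],(790,300))]) if 0 else np.hstack([f(a['img'][180:270,250:345],(400,380)),f(b['img'][220:320,275:390],(400,380))]))"
```

```text
t 9.72 plate [209.5   4.2 248. ] cradle [250.2   4.2 159.9] F [ 0.3 -1.2 -1.1] open 0.7
scene x [-7.000e-01  1.000e-01  1.217e+02  1.224e+02] y [-48.6 -48.   54.7  55.4] ((60.8119010925293, 3.3545799255371094), (103.98137664794922, 123.12316131591797), 89.97960662841797)
top x [-0.9 -0.6 30.4 30.8] y [-46.3 -45.6  52.3  52.7] ((13.7464599609375, 3.0217742919921875), (99.39312744140625, 31.15519905090332), 88.16539001464844)
```

View pics/fin.png

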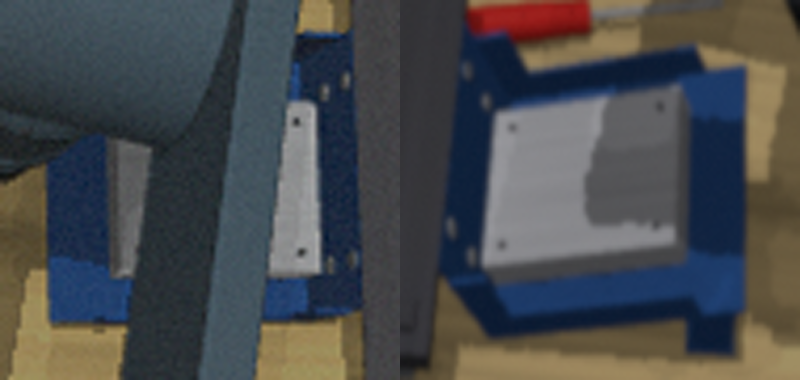

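The two covers sit flush as one block against the ramp foot, flat side up: corners in the scene crop at about (497,113), (680,88), (687,262) and (483,265). The stack's x range is 0..121 and its skew is about 0°.

```bash
python3 -c "
from bench import ctrl
print(ctrl.hand_in())"
```

```text
the job is handed in; nothing more can be done
None
```

I turned the cover over by sliding it off the lip and tipping it, without picking it up; it now sits hollow side down on the finished cover, square and snug against the foot of the ramp, and I handed the job in at about 10 s of the 43 s allowed.

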